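# Stamp test discs onto an agar plate with a guarded dispenser

## Task

Stamp discs onto the open agar plate in the bench dispenser: first draw its sprung charging slide out by its upright post, all the way to the stop, pause there about a second, and let it spring fully home again. Only then flip the safety catch outwards, well over, clear of the stamping lever, and only then pull the lever by its crosswise handgrip all the way to its stop and finish while still holding it there with the gripper. Do not force the lever against the catch, and leave the plate in its nest and everything else on the bench undisturbed.

Things in the scene. Friction and masses are not known exactly. Their poses are not given: they have to be found in the camera images.
- dispenser: White and aluminium disc dispenser, fixed. Origin: underside; -x is its front (to the robot at yaw 0), z up. Base plate 210 x 300 x 18 mm, its centre 15 mm to +y of the origin. White drum, radius 50 mm, centred at (-20, 0) mm, 106 to 140 mm high, six small tubes on it to 179 mm; a white column behind, to 140 mm. Charging slide on the -y side; lever and catch on the +y side.
- charge_slide (a joint): Travel (m) of the sprung charging slide along the dispenser's -y: 0 home, 0.040 at the stop. The spring pulls it home with about 2.1 N at the start and 4.9 N at the stop; let go, it returns by itself.
- slide_knob (a point): Middle of the grip of the charging slide's upright grey post: 18 mm diameter, 42 mm tall with a 23 mm flat cap 4 mm thick on top; this point lies 24 mm above the flat slide bar at the post's foot and 22 mm below the cap's top. Free on all sides by at least 50 mm (the drum is 57 mm away towards +y). Moves with the slide.
- catch (a joint): Angle (rad) of the safety catch about a level hinge along the dispenser's x: 0 upright (guarding; may start leaning by up to 0.12), growing as its top swings outwards to the dispenser's +y and down; 1.57 level, 1.75 its stop. Light friction (0.018 N m); beyond about 0.6 rad it falls to its stop by itself. Upright it blocks the lever at about 0.2 rad.
- catch_tip (a point): On the axis of the catch's finger bar, near its front end. The catch is a steel L: upright plate 24 x 8 mm right in front of the lever rod; from its top a round bar, 10 mm diameter, runs 60 mm forward (dispenser -x) to a 15 mm grey ball 5 mm in front of this point. Bar 78 mm from the hinge axis; about 60 mm free on its inner (-y) side up to the drum. Moves with the catch.
- catch_hinge (a point): On the catch's hinge axis, straight below catch_tip when the catch is upright (182 - 78 = 104 mm above the bench). Fixed on the dispenser. A steel pin and aluminium post, 30 mm wide and up to 98 mm high, are 33 mm and more behind it.
- lever (a joint): Angle (rad) of the stamping lever about a level axis along the dispenser's y: 0 at rest (leaning 0.15 rad back to +x from upright), growing as the grip is pulled towards the dispenser's -x and down; stop at 0.80 (leaning 0.65 rad to -x). Spring: 0.30 N m at rest, 0.90 N m at the stop (about 7 N at the grip); let go, it springs back.
- lever_grip (a point): Middle of the free part of the lever's grey handgrip: a level round bar, 18 mm diameter, running 62 mm from the rod's top outwards along the dispenser's +y; this point is on its axis, 36 mm out from the rod, 130 mm from the lever's axis (228 mm above the bench at rest, 203 mm at the stop). Moves with the lever; the bar stays level.
- lever_pivot (a point): On the lever's hinge axis, in the plane of the rod (36 mm to the dispenser's -y of the grip point), 100 mm above the bench. Fixed on the dispenser.
- lever_arm: The lever's steel rod (12 mm diameter) together with its handgrip; origin on the hinge axis, own z along the rod upwards.
- dish: Open clear Petri dish with agar, 90 mm diameter, 14 mm high, loose between the four nest posts under the drum; origin at the centre of its underside.
- dish_stack: Bystander: two closed Petri dishes, 91 mm diameter, 32 mm high in all; origin at the underside's centre.
- closed_dish: Bystander: one closed Petri dish, 91 mm diameter, 16 mm high; origin at the underside's centre.
- spirit_lamp: Bystander: glass spirit lamp with cap, 84 mm diameter, 102 mm high; origin at the underside's centre.
- flask: Bystander: conical glass flask with white stopper, 82 mm diameter, 142 mm high; origin at the underside's centre.
- tweezers: Bystander: steel tweezers lying flat, 130 mm long, 5 mm high; origin at the middle of the underside.
- loop_holder: Bystander: inoculating loop with black handle lying flat, 190 mm long, 8 mm high; origin under the handle's middle.
- wash_bottle: Bystander: white plastic bottle, 60 mm diameter, 130 mm high; origin at the underside's centre.
Mind the look-alikes: they are no part of the job. Leave any green look-alike of the dish alone.

How it is judged:
On the way, in this order (a step that is already met when the one before it is completed fails the run):
1. the charging slide is drawn out to its stop (over 35 of 40 mm, for 0.3 s) with the catch still upright (value of joint charge_slide above 0.035 m and value of joint catch below 0.4 rad), for 0.3 s.
2. the slide is home again and the safety catch is flipped over, with the lever at rest (value of joint charge_slide below 0.006 m and value of joint catch above 1.2 rad and value of joint lever below 0.3 rad), for 0.2 s.
3. the lever is pulled to its stop (value of joint lever above 0.72 rad), for 0.3 s.
At the end, for the whole second after the job is handed in: The gripper's fingers hold the lever (over 2 N of contact) within 0.08 rad of its stop, the catch is flipped over by more than 1.2 rad, the slide is home within 6 mm, and the plate lies flat in its nest (within 10 mm of where it started) (value of joint lever above 0.72 rad and contact force between the fingers and lever_arm above 2 N and value of joint catch above 1.2 rad and value of joint charge_slide below 0.006 m and distance of dish from where it was at the start of the episode below 0.01 m and angle between dish's own z axis and vertical below 0.1 rad); the arm keeps its last pose, push and grip.
It fails at once if the lever is forced past the catch (value of joint lever above 0.3 rad and value of joint catch below 0.8 rad).
It fails at once if a bystander or the plate is shifted by more than 25 mm (distance of any of dish_stack, closed_dish, spirit_lamp, flask, tweezers, loop_holder, wash_bottle, dish from where it was at the start of the episode above 0.025 m).
It also fails if it takes over 64 s, if anything falls off the work surface, if the arm or the gripper's body presses on something with over 40 N, if the wrist force passes 120 N, or if a joint passes its speed limit or range.

## Robot

A 6-joint arm with a two-finger parallel gripper is mounted at the origin on the work surface. World frame = base frame: x ahead of the robot, y to its left, z up, the work surface at z = 0. Lengths are in m, angles in rad, forces in N, time in s.
With the tool pointing down it reaches from about 0.25 to 0.8 m from the base axis. Payload 8.5 kg.
Tool frame: the origin (TCP) lies between the finger pads; the fingertips stand 8 mm ahead of it and the grasp point (between the pads) lies 11 mm behind it; z points along the fingers, y is the line along which they close (so a half turn about z gives the same grasp; the last joint's range is limited). The gripper opens to 85 mm and grips with 20 to 120 N. Pads are 22 mm wide; open, the fingers measure 114 mm over their backs; the gripper's body (76 mm by 85 mm) begins 54 mm behind the grasp point. The pads swing forward as they close: fully open they stand 13 mm farther back than shut.
Start: joints at [-1.31, 0.238, -0.013, 1.319, 0, 1.571], TCP at [0.135, -0.507, 0.239] pointing down, gripper open.
Joint ranges: [-2.66, 2.66], [-1.03, 1.9], [-1.14, 1.46], [-1.82, 2.27], [-1.45, 1.34], [-3.14, 3.14]. Speed limits (rad/s): [2.22, 2.22, 2.79, 3.14, 3.14, 3.14].

## Interface

Orientations are given as a 3x3 rotation matrix whose columns are the frame's x, y, z axes.
In Python, from workcell import telemetry, capture, job gives the robot as it stands.
- The arm moves only by the tool servo_tool, never from a script. Its argument "moves" is a list of rows, each an object with "rotation": the turn, a rotation vector about the tool's x, y, z in rad, a list of three; "delta_pos": the shift along the tool's x, y, z in mm, a list of three; "claw": the finger opening in mm, from 0 to 85.4. In form: [{"rotation": [wx, wy, wz], "delta_pos": [x, y, z], "claw": claw}, ...]. A call has 1 to 12 rows; each row is the pose to reach, as a shift and turn from the pose commanded when the call began, along the tool's axes at that moment; what a row does not reach only later rows make up. A row lasts 1/12 s, in which the tool goes at most 41.7 mm and 7.16 degrees, less where a joint would pass 70% of its speed; a pose out of reach is approached as far as the arm can. A call with a gripper value outside its range is refused whole. The fingers move at their own pace and stop on an object; the grip force is fixed at half the most. Time passes only in rows, so rows that repeat a pose let the fingers close. It gives the time, the measured TCP pose, the force, the opening and the grip force at its end, in the units of the state.
- telemetry.get_state(): the state, without advancing time (a new reading comes with each control period).
- capture(name): name is "side" or "top"; returns a dict with "pixels" (420x560x3 uint8, red, green, blue), "vertical_fov" (degrees; the focal length in pixels is half the picture's height over the tangent of half this angle, whatever the lens; pixels are square), "cx", "cy" (the principal point, pixels), "R" (3x3) and "t" (3): a world point X has camera coordinates R X + t. Camera axes: x right, y down, z forward; pixel columns grow to the right and rows downward; lengths in m; the calibration is good to about 2 mm. A picture is of the moment at which its call begins. There is no depth.
- job.sign_off(): hands the job in; it is judged then, once.
The state is a dict: "clock": time; "joint_positions": joint angles; "qd": joint speeds; "effort": joint torques, N m; "tcp_pos": TCP position; "eef_rot": TCP orientation; "ft_force": force on the tool from outside, world axes, zero at the start; "torque": the same for the moment, N m; "width": opening from 0.0 (shut) to 1.0 (fully open); "gripper_force": force on a finger pad.
Only numpy, scipy, OpenCV 4.12 (cv2) and the standard library are available. Lean on these libraries where they do the work, as an engineer would, in place of code of your own. Each camera call takes 0.05 s, during which the arm holds its last target. There are 200 camera calls.

## Working session

There is one attempt and no reset: what is moved stays moved. The work goes in short steps, Python scripts to look and compute and a tool call to move; the robot and the scene stay as the last step left them, time stands still between calls to the robot, and variables do not carry over. Pictures are saved under pics/ and viewed, at most 11 in all, crops included, and the job is handed in when it is done.

Besides the shell and the picture viewer there is one more tool, called after "Emit:" in YAML: its name, and indented under it one key for each argument. servo_tool: Moves the arm, as the interface text tells. Its arguments: {"type":"object","properties":{"moves":{"type":"array","items":{"type":"object","properties":{"rotation":{"type":"array","items":{"type":"number"}},"delta_pos":{"type":"array","items":{"type":"number"}},"claw":{"type":"number"}}}}},"required":["moves"]}

```bash
mkdir -p pics; cat > h.py <<'E'
import numpy as np, cv2
from workcell import telemetry, capture, job
def shot(name,fn=None):
    c=capture(name); 
    if fn: cv2.imwrite('pics/'+fn,cv2.cvtColor(c['pixels'],cv2.COLOR_RGB2BGR))
    return c
def ray(c,u,v):
    R=np.array(c['R']);t=np.array(c['t']);f=210/np.tan(np.radians(c['vertical_fov'])/2)
    d=R.T@np.array([(u-c['cx'])/f,(v-c['cy'])/f,1]); return -R.T@t,d/np.linalg.norm(d)
def plane(c,u,v,z):
    o,d=ray(c,u,v); return o+d*(z-o[2])/d[2]
def tri(c1,p1,c2,p2):
    o1,d1=ray(c1,*p1);o2,d2=ray(c2,*p2)
    s=np.linalg.lstsq(np.c_[d1,-d2],o2-o1,rcond=None)[0]
    a=o1+s[0]*d1;b=o2+s[1]*d2; return (a+b)/2,np.linalg.norm(a-b)
def proj(c,X):
    R=np.array(c['R']);t=np.array(c['t']);f=210/np.tan(np.radians(c['vertical_fov'])/2)
    p=R@np.array(X)+t; return p[0]/p[2]*f+c['cx'],p[1]/p[2]*f+c['cy']
E
python3 - <<'E'
from h import *
for n in('top','side'):
    c=shot(n,n+'1.png'); o,d=ray(c,280,210); print(n,c['vertical_fov'],c['cx'],c['cy'],o.round(3),d.round(3))
s=telemetry.get_state(); print(s['clock'],s['tcp_pos'],s['eef_rot'])
E
```

```text
top 57.923364498175005 278.1905056985457 213.11702711354974 [0.394 0.01  1.046] [ 0.192 -0.005 -0.981]
side 54.46644039789788 275.31580465219486 211.86729934615832 [ 0.273 -0.511  0.788] [ 0.299  0.61  -0.734]
0.1 [ 0.13530766 -0.50691152  0.23874877] [[ 9.66172842e-01  2.57895229e-01 -2.99414063e-04]
 [ 2.57895402e-01 -9.66172082e-01  1.21269690e-03]
 [ 2.34632371e-05 -1.24889232e-03 -9.99999220e-01]]
```

View pics/top1.png

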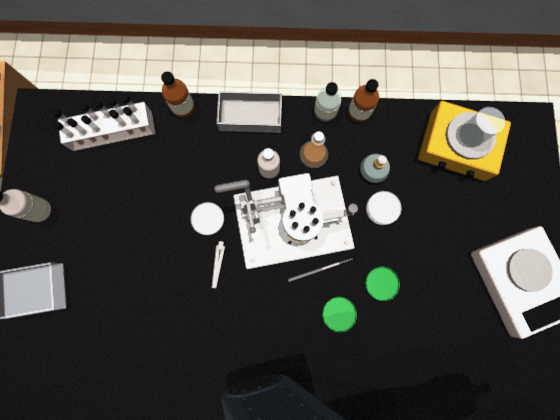

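View pics/side1.png

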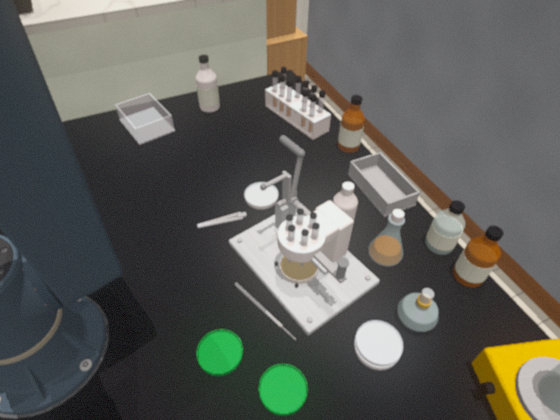

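The dispenser is at about (295,222) in top and (300,255) in side, with only one of it in view. Its slide post is at about (353,209) top and (342,268) side. The handgrip is at about (232,186) top and (291,146) side. Next I'll enlarge both views in one crop.

```bash
python3 - <<'E'
import cv2,numpy as np
t=cv2.imread('pics/top1.png')[160:280,205:375];s=cv2.imread('pics/side1.png')[125:325,220:390]
t=cv2.resize(t,None,fx=2.5,fy=2.5,interpolation=3) # scale 2.5
s=cv2.resize(s,None,fx=2.2,fy=2.2,interpolation=3)
im=np.zeros((440,799,3),np.uint8); im[:300,:425]=t; im[:440,425:425+374]=s
cv2.imwrite('pics/crop1.png',im)
E
```

```text
(no output)
```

View pics/crop1.png

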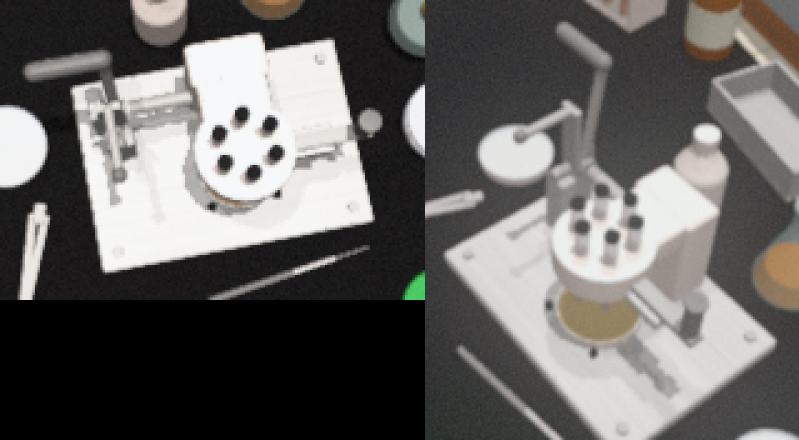

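The crop shows these features:

| Feature | Crop pixels, top | Crop pixels, side |
|---|---|---|
| Slide post cap | (370,120) | (695,300) |
| Catch ball | (119,174) | (520,136) |
| Handgrip | (27,71) to (108,60) | (562,31) to (605,63) |
| Base corners | (72,87), (332,40), (374,222), (105,271) | not taken |

The green dishes and the other bottles are not part of the job.

```bash
python3 - <<'E'
from h import *
T=capture('top');S=capture('side')
tp=lambda x,y:(205+x/2.5-.3,160+y/2.5-.3); sp=lambda x,y:(220+(x-425)/2.2-.3,125+y/2.2-.3)
for n,a,b in[('cap',(370,119),(695,299)),('ball',(119,174),(520,136)),('gripout',(29,71),(564,31)),('gripin',(106,60),(603,63)),('catchtop',(113,112),(572,107))]:
    X,e=tri(T,tp(*a),S,sp(*b)); print(n,X.round(4),round(e,4))
C=[plane(T,*tp(*p),.018) for p in[(72,87),(332,40),(374,222),(105,271)]]
C=np.array(C); print(C.round(3))
# image-left is +y ; corners: back-left, back-right, front-right, front-left
ex=(C[0]+C[1]-C[2]-C[3])/2; ey=(C[0]+C[3]-C[1]-C[2])/2
print(np.linalg.norm(ex),np.linalg.norm(ey)); yaw=np.arctan2(ex[1],ex[0]); yaw2=np.arctan2(-ey[0],ey[1]); print(yaw,yaw2)
y=(yaw+yaw2)/2; R=np.array([[np.cos(y),-np.sin(y),0],[np.sin(y),np.cos(y),0],[0,0,1]])
O=C.mean(0)-R@[0,.015,0]; O[2]=0; print('origin',O)
for n,a,b in[('cap',(370,119),(695,299)),('ball',(119,174),(520,136)),('gripout',(29,71),(564,31)),('gripin',(106,60),(603,63)),('catchtop',(113,112),(572,107))]:
    X,e=tri(T,tp(*a),S,sp(*b)); print(n,'local',(R.T@(X-O)).round(4))
# bystanders
for n,p,z in[('closed/stack R',(384,208),.03),('L',(207,219),.02),('tweez tip',(220,243),0.005),('tweez end',(215,287),.005),('wash',(268,155),.13),('loop',(290,279),.008),('loop2',(352,261),.008)]: print(n,plane(T,*p,z).round(3), (R.T@(plane(T,*p,z)-O)).round(3))
E
```

```text
cap [ 0.5743 -0.1644  0.1762] 0.0021
ball [0.5156 0.0677 0.1841] 0.0007
gripout [0.5999 0.1481 0.2274] 0.0002
gripin [0.6095 0.0799 0.2339] 0.0014
catchtop [0.5728 0.0743 0.1947] 0.0023
[[ 0.636  0.135  0.018]
 [ 0.698 -0.155  0.018]
 [ 0.494 -0.2    0.018]
 [ 0.434  0.09   0.018]]
0.2074752691639498 0.29585975488731947
0.21866207417441066 0.20834125580118554
origin [ 0.56862056 -0.04718787  0.        ]
cap local [-0.0193 -0.1158  0.1762]
ball local [-0.0274  0.1235  0.1841]
gripout local [0.0719 0.1843 0.2274]
gripin local [0.0669 0.1155 0.2339]
catchtop local [0.0298 0.1178 0.1947]
closed/stack R [ 0.606 -0.28   0.03 ] [-0.013 -0.235  0.03 ]
L [0.564 0.204 0.02 ] [0.049 0.246 0.02 ]
tweez tip [0.501 0.167 0.005] [-0.021  0.224  0.005]
tweez end [0.382 0.174 0.005] [-0.136  0.256  0.005]
wash [0.714 0.039 0.13 ] [0.16  0.053 0.13 ]
loop [ 0.408 -0.027  0.008] [-0.152  0.053  0.008]
loop2 [ 0.461 -0.195  0.008] [-0.136 -0.122  0.008]
```

```bash
cat >> h.py <<'E'
YAW=.2135; RD=np.array([[np.cos(YAW),-np.sin(YAW),0],[np.sin(YAW),np.cos(YAW),0],[0,0,1]]); O=np.array([.5686,-.0472,0])
W=lambda p:RD@np.array(p)+O
L=lambda p:RD.T@(np.array(p)-O)
def goto(p):  # shift (mm, tool axes) to bring TCP to dispenser-frame point p
    s=telemetry.get_state(); R=np.array(s['eef_rot']); d=W(p)-s['tcp_pos']
    print('clock',round(s['clock'],2),'local tcp',(L(s['tcp_pos'])*1e3).round(1),'shift',(R.T@d*1e3).round(1),'toolx yaw',round(np.arctan2(R[1,0],R[0,0]),4),'F',np.round(s['ft_force'],1),'w',round(s['width'],2),'gf',round(s['gripper_force'],1))
E
python3 - <<'E'
from h import *
T=capture('top');S=capture('side')
for z in(.10,.12,.13,.14,.15,.16,.176):
    P=W([-.0195,-.115,z]); print(z,np.round(proj(T,P),1),np.round(proj(S,P),1))
s=cv2.resize(S['pixels'][245:300,315:370],None,fx=8,fy=8,interpolation=2)
t=cv2.resize(T['pixels'][190:230,325:375],None,fx=7,fy=7,interpolation=2)
im=np.zeros((440,790,3),np.uint8); im[:,:440]=s; im[:280,440:]=t
cv2.imwrite('pics/crop2.png',im[...,::-1])
goto([-.0195,-.115,.24])
E
```

```text
0.1 [346.3 213.8] [337.7 283. ]
0.12 [347.8 212.3] [338.9 277.3]
0.13 [348.5 211.6] [339.5 274.4]
0.14 [349.3 210.8] [340.2 271.5]
0.15 [350.1 210. ] [340.8 268.4]
0.16 [350.9 209.2] [341.5 265.4]
0.176 [352.2 207.9] [342.6 260.3]
clock 0.3 local tcp [-520.9 -357.6  239.1] shift [ 512.3 -218.7   -0.8] toolx yaw 0.2608 F [-0.  -0.1  0. ] w 1.0 gf 0.0
```

View pics/crop2.png

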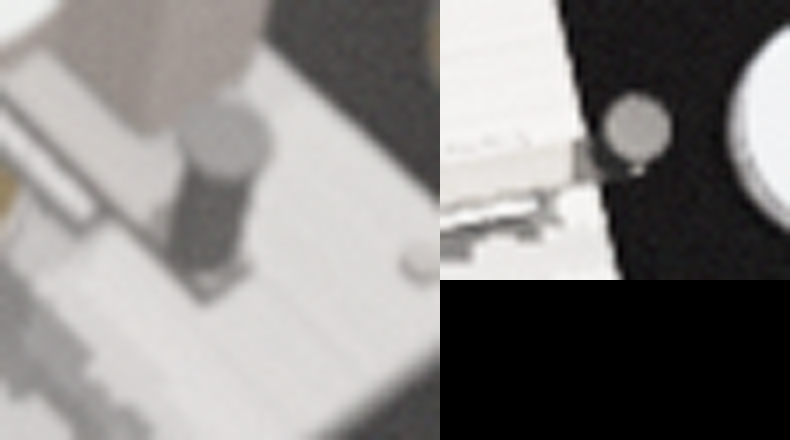

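The cap is at about (342.8,261.7) in side and (352.9,207.6) in top, with the foot at (340.6,278) in side. That puts the cap top near 0.172 m and the bar near 0.126 m, so the grip height is about 0.150 m.

Emit:
servo_tool:
  moves:
    - {"delta_pos": [43, -18, 0], "rotation": [0, 0, 0.048], "claw": 48}
    - {"delta_pos": [85, -36, 0], "rotation": [0, 0, 0.048], "claw": 48}
    - {"delta_pos": [128, -54, 0], "rotation": [0, 0, 0.048], "claw": 48}
    - {"delta_pos": [160, -68, 0], "rotation": [0, 0, 0.048], "claw": 48}
    - {"delta_pos": [192, -82, 0], "rotation": [0, 0, 0.048], "claw": 48}
    - {"delta_pos": [224, -96, 0], "rotation": [0, 0, 0.048], "claw": 48}
    - {"delta_pos": [256, -109, 0], "rotation": [0, 0, 0.048], "claw": 48}
    - {"delta_pos": [288, -123, 0], "rotation": [0, 0, 0.048], "claw": 48}
    - {"delta_pos": [320, -137, 0], "rotation": [0, 0, 0.048], "claw": 48}
    - {"delta_pos": [352, -150, 0], "rotation": [0, 0, 0.048], "claw": 48}
    - {"delta_pos": [384, -164, 0], "rotation": [0, 0, 0.048], "claw": 48}
    - {"delta_pos": [416, -178, 0], "rotation": [0, 0, 0.048], "claw": 48}

```text
clock: 1.3
tcp_pos: [0.4926, -0.2266, 0.2393]
eef_rot: [[0.977, 0.211, 0.0], [0.211, -0.977, -0.0], [0.0, 0.0, -1.0]]
ft_force: [1.2, -1.0, -0.2]
width: 0.56
gripper_force: 0.0
```

```bash
python3 -c "
from h import *
T=capture('top');S=capture('side')
X,e=tri(T,(352.9,207.6),S,(342.8,261.7));print(L(X).round(4),e)
goto([-.02,-.116,.139])"
```

```text
[-0.0194 -0.1168  0.1739] 0.0013895093486890231
clock 1.4 local tcp [-110.  -158.3  238.8] shift [ 90.  -41.9  99.9] toolx yaw 0.2171 F [0.8 0.1 0.1] w 0.56 gf 0.0
```

Emit:
servo_tool:
  moves:
    - {"delta_pos": [30, -14, 0], "rotation": [0, 0, 0.004], "claw": 48}
    - {"delta_pos": [60, -28, 0], "rotation": [0, 0, 0.004], "claw": 48}
    - {"delta_pos": [90, -42, 0], "rotation": [0, 0, 0.004], "claw": 48}
    - {"delta_pos": [90, -42, 10], "rotation": [0, 0, 0.004], "claw": 48}
    - {"delta_pos": [90, -42, 30], "rotation": [0, 0, 0.004], "claw": 48}
    - {"delta_pos": [90, -42, 45], "rotation": [0, 0, 0.004], "claw": 48}
    - {"delta_pos": [90, -42, 45], "rotation": [0, 0, 0.004], "claw": 48}

```text
clock: 1.98
tcp_pos: [0.5687, -0.1677, 0.1912]
eef_rot: [[0.978, 0.207, -0.005], [0.207, -0.978, 0.001], [-0.005, -0.002, -1.0]]
ft_force: [-0.0, 0.6, 0.3]
width: 0.564
gripper_force: 0.0
```

```bash
python3 -c "
from h import *
goto([-.02,-.1165,.139])
T=capture('top');S=capture('side')
s=cv2.resize(S['pixels'][205:305,290:390],None,fx=4,fy=4,interpolation=2)
t=cv2.resize(T['pixels'][155:255,300:400],None,fx=4,fy=4,interpolation=2)
cv2.imwrite('pics/crop3.png',np.hstack([s,t])[...,::-1])"
```

```text
clock 1.98 local tcp [ -25.5 -117.8  191.2] shift [ 5.7 -1.2 52.1] toolx yaw 0.2089 F [-0.   0.6  0.3] w 0.56 gf 0.0
```

View pics/crop3.png

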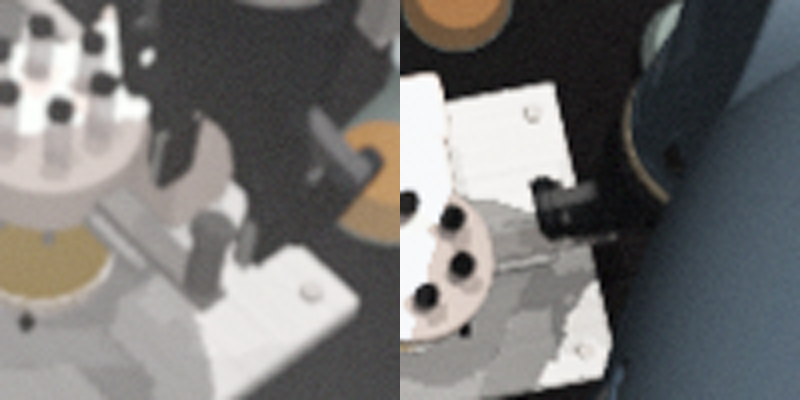

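Side crop: the two fingertips (about (170,175) and (245,240)) straddle the post cap at (212,222), so it is centred. I'll descend and grip.

Emit:
servo_tool:
  moves:
    - {"delta_pos": [5, 0, 12], "claw": 48}
    - {"delta_pos": [6, 0, 25], "claw": 48}
    - {"delta_pos": [6, 0, 38], "claw": 48}
    - {"delta_pos": [6, 0, 50], "claw": 48}
    - {"delta_pos": [6, 0, 50], "claw": 15}
    - {"delta_pos": [6, 0, 50], "claw": 10}
    - {"delta_pos": [6, 0, 50], "claw": 10}
    - {"delta_pos": [6, 0, 50], "claw": 10}
    - {"delta_pos": [6, 0, 50], "claw": 10}
    - {"delta_pos": [6, 0, 50], "claw": 10}

```text
schema error: expected keys rotation, delta_pos, claw
```

```bash
python3 -c "
from h import *
goto([-.02,-.1565,.139])"
```

```text
clock 2.08 local tcp [ -24.4 -118.5  194.2] shift [ 4.7 38.  55.2] toolx yaw 0.2084 F [ 0.2  0.2 -0.4] w 0.57 gf 0.0
```

Emit:
servo_tool:
  moves:
    - {"rotation": [0, 0, 0], "delta_pos": [5, 0, 12], "claw": 48}
    - {"rotation": [0, 0, 0], "delta_pos": [5, 0, 25], "claw": 48}
    - {"rotation": [0, 0, 0], "delta_pos": [5, 0, 38], "claw": 48}
    - {"rotation": [0, 0, 0], "delta_pos": [5, 0, 54], "claw": 48}
    - {"rotation": [0, 0, 0], "delta_pos": [5, 0, 54], "claw": 48}
    - {"rotation": [0, 0, 0], "delta_pos": [5, 0, 54], "claw": 10}
    - {"rotation": [0, 0, 0], "delta_pos": [5, 0, 54], "claw": 10}
    - {"rotation": [0, 0, 0], "delta_pos": [5, 0, 54], "claw": 10}
    - {"rotation": [0, 0, 0], "delta_pos": [5, 0, 54], "claw": 10}
    - {"rotation": [0, 0, 0], "delta_pos": [5, 0, 54], "claw": 10}
    - {"rotation": [0, 0, 0], "delta_pos": [5, 0, 54], "claw": 10}
    - {"rotation": [0, 0, 0], "delta_pos": [5, 0, 54], "claw": 10}

```text
clock: 3.08
tcp_pos: [0.5759, -0.1668, 0.1415]
eef_rot: [[0.978, 0.207, 0.002], [0.207, -0.978, -0.0], [0.002, 0.001, -1.0]]
ft_force: [-0.9, 1.8, 5.0]
width: 0.219
gripper_force: 58.2
```

```bash
python3 -c "
from h import *
goto([-.02,-.1565,.139])"
```

```text
clock 3.08 local tcp [ -18.2 -118.5  141.5] shift [-1.6 38.   2.5] toolx yaw 0.2089 F [-0.9  1.8  5. ] w 0.22 gf 58.2
```

The post is gripped (18.7 mm opening, 58 N). Drawing the slide out.

Emit:
servo_tool:
  moves:
    - {"rotation": [0, 0, 0], "delta_pos": [0, 4, 0], "claw": 10}
    - {"rotation": [0, 0, 0], "delta_pos": [0, 8, 0], "claw": 10}
    - {"rotation": [0, 0, 0], "delta_pos": [0, 12, 0], "claw": 10}
    - {"rotation": [0, 0, 0], "delta_pos": [0, 16, 0], "claw": 10}
    - {"rotation": [0, 0, 0], "delta_pos": [0, 20, 0], "claw": 10}
    - {"rotation": [0, 0, 0], "delta_pos": [0, 24, 0], "claw": 10}
    - {"rotation": [0, 0, 0], "delta_pos": [0, 28, 0], "claw": 10}
    - {"rotation": [0, 0, 0], "delta_pos": [0, 32, 0], "claw": 10}
    - {"rotation": [0, 0, 0], "delta_pos": [0, 35, 0], "claw": 10}
    - {"rotation": [0, 0, 0], "delta_pos": [0, 38, 0], "claw": 10}
    - {"rotation": [0, 0, 0], "delta_pos": [0, 40, 0], "claw": 10}
    - {"rotation": [0, 0, 0], "delta_pos": [0, 41, 0], "claw": 10}

```text
clock: 4.08
tcp_pos: [0.584, -0.2043, 0.1414]
eef_rot: [[0.978, 0.209, 0.001], [0.209, -0.978, 0.005], [0.002, -0.005, -1.0]]
ft_force: [-3.1, 20.5, 10.8]
width: 0.22
gripper_force: 58.3
```

```bash
python3 -c "
from h import *
goto([-.02,-.1165,.139])"
```

```text
clock 4.08 local tcp [ -18.2 -156.8  141.4] shift [ -1.9 -40.3   2.6] toolx yaw 0.2105 F [-3.1 20.5 10.8] w 0.22 gf 58.3
```

The force has risen to 20 N, so it is at the stop. Holding there for about a second.

Emit:
servo_tool:
  moves:
    - {"rotation": [0, 0, 0], "delta_pos": [0, 0, 0], "claw": 10}
    - {"rotation": [0, 0, 0], "delta_pos": [0, 0, 0], "claw": 10}
    - {"rotation": [0, 0, 0], "delta_pos": [0, 0, 0], "claw": 10}
    - {"rotation": [0, 0, 0], "delta_pos": [0, 0, 0], "claw": 10}
    - {"rotation": [0, 0, 0], "delta_pos": [0, 0, 0], "claw": 10}
    - {"rotation": [0, 0, 0], "delta_pos": [0, 0, 0], "claw": 10}
    - {"rotation": [0, 0, 0], "delta_pos": [0, 0, 0], "claw": 10}
    - {"rotation": [0, 0, 0], "delta_pos": [0, 0, 0], "claw": 10}
    - {"rotation": [0, 0, 0], "delta_pos": [0, 0, 0], "claw": 10}
    - {"rotation": [0, 0, 0], "delta_pos": [0, 0, 0], "claw": 10}
    - {"rotation": [0, 0, 0], "delta_pos": [0, 0, 0], "claw": 10}
    - {"rotation": [0, 0, 0], "delta_pos": [0, 0, 0], "claw": 10}

```text
clock: 5.08
tcp_pos: [0.584, -0.2042, 0.1414]
eef_rot: [[0.978, 0.209, 0.001], [0.209, -0.978, 0.005], [0.002, -0.004, -1.0]]
ft_force: [-2.0, 15.1, 9.1]
width: 0.225
gripper_force: 58.2
```

```bash
python3 -c "
from h import *
goto([-.02,-.1165,.139])
T=capture('top');S=capture('side')
s=cv2.resize(S['pixels'][205:305,290:390],None,fx=4,fy=4,interpolation=2)
t=cv2.resize(T['pixels'][155:255,300:400],None,fx=4,fy=4,interpolation=2)
cv2.imwrite('pics/crop4.png',np.hstack([s,t])[...,::-1])"
```

```text
clock 5.08 local tcp [ -18.2 -156.7  141.4] shift [ -1.9 -40.2   2.6] toolx yaw 0.2108 F [-2.  15.1  9.1] w 0.22 gf 58.2
```

View pics/crop4.png

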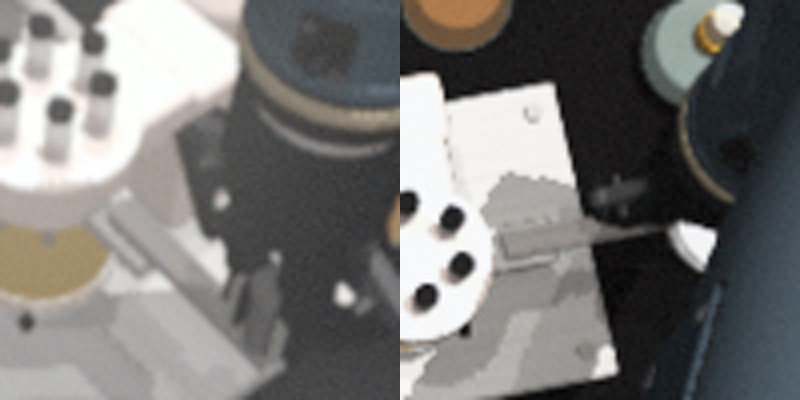

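The slide bar is drawn well out, with its end at about (275,370) in the side crop. The 15 N reading is well above the 4.9 N spring, so it is at the stop. Now I'll let it back home and release.

Emit:
servo_tool:
  moves:
    - {"rotation": [0, 0, 0], "delta_pos": [0, -5, 0], "claw": 10}
    - {"rotation": [0, 0, 0], "delta_pos": [0, -10, 0], "claw": 10}
    - {"rotation": [0, 0, 0], "delta_pos": [0, -15, 0], "claw": 10}
    - {"rotation": [0, 0, 0], "delta_pos": [0, -20, 0], "claw": 10}
    - {"rotation": [0, 0, 0], "delta_pos": [0, -25, 0], "claw": 10}
    - {"rotation": [0, 0, 0], "delta_pos": [0, -30, 0], "claw": 10}
    - {"rotation": [0, 0, 0], "delta_pos": [0, -34, 0], "claw": 10}
    - {"rotation": [0, 0, 0], "delta_pos": [0, -38, 0], "claw": 10}
    - {"rotation": [0, 0, 0], "delta_pos": [0, -38, 0], "claw": 50}
    - {"rotation": [0, 0, 0], "delta_pos": [0, -38, 0], "claw": 50}
    - {"rotation": [0, 0, 0], "delta_pos": [0, -38, 0], "claw": 50}
    - {"rotation": [0, 0, 0], "delta_pos": [0, -38, 0], "claw": 50}

```text
clock: 6.18
tcp_pos: [0.5761, -0.1702, 0.1402]
eef_rot: [[0.978, 0.207, 0.0], [0.207, -0.978, -0.0], [-0.0, 0.0, -1.0]]
ft_force: [0.4, 0.5, 0.4]
width: 0.59
gripper_force: 0.0
```

Emit:
servo_tool:
  moves:
    - {"rotation": [0, 0, 0], "delta_pos": [0, 0, 0], "claw": 50}
    - {"rotation": [0, 0, 0], "delta_pos": [0, 0, -10], "claw": 50}
    - {"rotation": [0, 0, 0], "delta_pos": [0, 0, -25], "claw": 50}
    - {"rotation": [0, 0, 0], "delta_pos": [0, 0, -45], "claw": 50}
    - {"rotation": [0, 0, 0], "delta_pos": [0, 0, -70], "claw": 50}
    - {"rotation": [0, 0, 0], "delta_pos": [0, 0, -95], "claw": 50}
    - {"rotation": [0, 0, 0], "delta_pos": [-20, 0, -110], "claw": 30}
    - {"rotation": [0, 0, 0], "delta_pos": [-50, 0, -110], "claw": 10}
    - {"rotation": [0, 0, 0], "delta_pos": [-80, 0, -110], "claw": 0}
    - {"rotation": [0, 0, 0], "delta_pos": [-110, 0, -110], "claw": 0}
    - {"rotation": [0, 0, 0], "delta_pos": [-140, 0, -110], "claw": 0}
    - {"rotation": [0, 0, 0], "delta_pos": [-140, 0, -110], "claw": 0}

```text
clock: 7.18
tcp_pos: [0.4346, -0.1992, 0.2516]
eef_rot: [[0.979, 0.206, -0.001], [0.206, -0.979, -0.0], [-0.001, 0.0, -1.0]]
ft_force: [0.5, -0.8, 0.1]
width: -0.0
gripper_force: 0.0
```

```bash
python3 -c "
from h import *
goto([-.03,.085,.250])
T=capture('top');S=capture('side')
s=cv2.resize(S['pixels'][125:325,220:390],None,fx=2.2,fy=2.2,interpolation=2)
t=cv2.resize(T['pixels'][160:280,205:375],None,fx=2.5,fy=2.5,interpolation=2)
im=np.zeros((440,799,3),np.uint8); im[:300,:425]=t; im[:,425:]=s
cv2.imwrite('pics/crop5.png',im[...,::-1])"
```

```text
clock 7.18 local tcp [-163.1 -120.1  251.6] shift [ 131.8 -206.     1.4] toolx yaw 0.207 F [ 0.5 -0.8  0.1] w -0.0 gf 0.0
```

View pics/crop5.png

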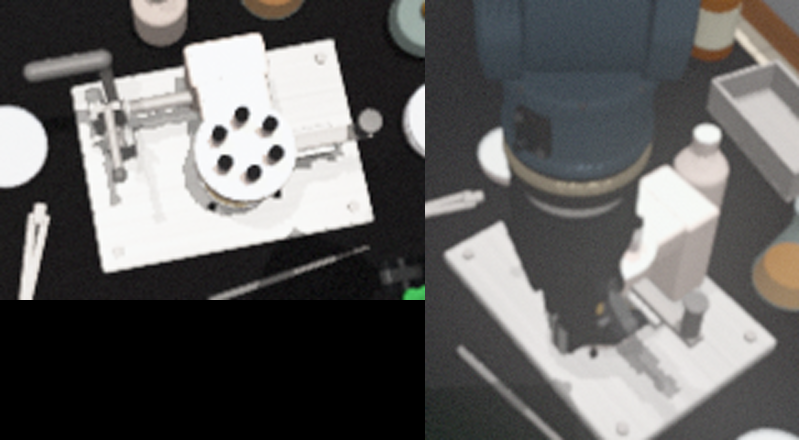

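The slide is home, with its cap back at (370,120). The catch is still upright, with its ball at (119,174). Next I'll go round the front to its inner side.

Emit:
servo_tool:
  moves:
    - {"rotation": [0, 0, 0], "delta_pos": [0, -25, 0], "claw": 0}
    - {"rotation": [0, 0, 0], "delta_pos": [5, -60, 0], "claw": 0}
    - {"rotation": [0, 0, 0], "delta_pos": [10, -95, 0], "claw": 0}
    - {"rotation": [0, 0, 0], "delta_pos": [20, -130, 0], "claw": 0}
    - {"rotation": [0, 0, 0], "delta_pos": [40, -165, 0], "claw": 0}
    - {"rotation": [0, 0, 0], "delta_pos": [65, -190, 0], "claw": 0}
    - {"rotation": [0, 0, 0], "delta_pos": [95, -206, 0], "claw": 0}
    - {"rotation": [0, 0, 0], "delta_pos": [120, -208, 0], "claw": 0}
    - {"rotation": [0, 0, 0], "delta_pos": [140, -208, 0], "claw": 0}
    - {"rotation": [0, 0, 0], "delta_pos": [140, -208, 20], "claw": 0}
    - {"rotation": [0, 0, 0], "delta_pos": [140, -208, 40], "claw": 0}
    - {"rotation": [0, 0, 0], "delta_pos": [140, -208, 40], "claw": 0}

```text
clock: 8.28
tcp_pos: [0.5324, 0.0344, 0.2069]
eef_rot: [[0.978, 0.208, -0.005], [0.208, -0.978, -0.0], [-0.005, -0.001, -1.0]]
ft_force: [-1.3, -0.7, 0.6]
width: -0.002
gripper_force: 0.0
```

```bash
python3 -c "
from h import *
goto([-.022,.088,.165])
T=capture('top');S=capture('side')
s=cv2.resize(S['pixels'][125:325,220:390],None,fx=2.2,fy=2.2,interpolation=2)
t=cv2.resize(T['pixels'][160:280,205:375],None,fx=2.5,fy=2.5,interpolation=2)
im=np.zeros((440,799,3),np.uint8); im[:300,:425]=t; im[:,425:]=s
cv2.imwrite('pics/crop6.png',im[...,::-1])"
```

```text
clock 8.28 local tcp [-18.1  87.4 206.9] shift [-3.7 -0.5 41.9] toolx yaw 0.2098 F [-1.3 -0.7  0.6] w -0.0 gf 0.0
```

View pics/crop6.png

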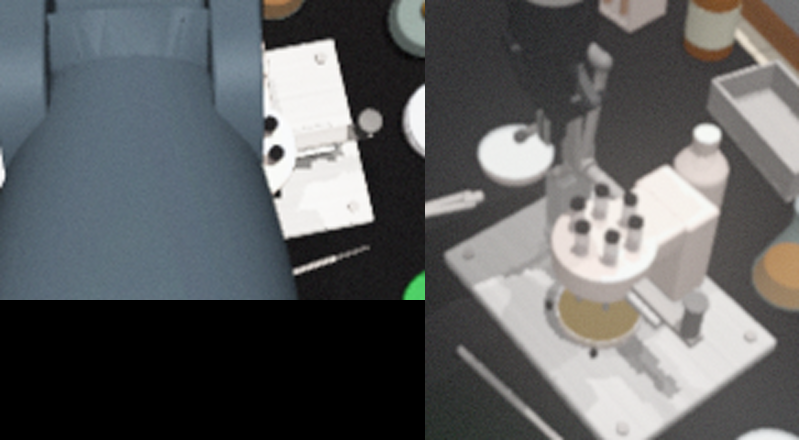

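The shut fingers are at about (545,125) in the side crop, on the inner side of the catch bar, with the ball at (520,136). Descending.

Emit:
servo_tool:
  moves:
    - {"rotation": [0, 0, 0], "delta_pos": [-2, 0, 10], "claw": 0}
    - {"rotation": [0, 0, 0], "delta_pos": [-4, 0, 20], "claw": 0}
    - {"rotation": [0, 0, 0], "delta_pos": [-4, 0, 30], "claw": 0}
    - {"rotation": [0, 0, 0], "delta_pos": [-4, 0, 42], "claw": 0}
    - {"rotation": [0, 0, 0], "delta_pos": [-4, 0, 42], "claw": 0}

```text
clock: 8.8
tcp_pos: [0.5286, 0.0329, 0.1674]
eef_rot: [[0.978, 0.207, -0.001], [0.207, -0.978, 0.0], [-0.001, -0.0, -1.0]]
ft_force: [-0.6, -1.0, 0.0]
width: 0.001
gripper_force: 0.0
```

Now sweep outwards, about 85 mm to the dispenser's +y.

Emit:
servo_tool:
  moves:
    - {"rotation": [0, 0, 0], "delta_pos": [0, -8, 0], "claw": 0}
    - {"rotation": [0, 0, 0], "delta_pos": [0, -16, 0], "claw": 0}
    - {"rotation": [0, 0, 0], "delta_pos": [0, -24, 0], "claw": 0}
    - {"rotation": [0, 0, 0], "delta_pos": [0, -32, 0], "claw": 0}
    - {"rotation": [0, 0, 0], "delta_pos": [0, -40, 0], "claw": 0}
    - {"rotation": [0, 0, 0], "delta_pos": [0, -48, 0], "claw": 0}
    - {"rotation": [0, 0, 0], "delta_pos": [0, -56, 2], "claw": 0}
    - {"rotation": [0, 0, 0], "delta_pos": [0, -64, 4], "claw": 0}
    - {"rotation": [0, 0, 0], "delta_pos": [0, -72, 6], "claw": 0}
    - {"rotation": [0, 0, 0], "delta_pos": [0, -80, 8], "claw": 0}
    - {"rotation": [0, 0, 0], "delta_pos": [0, -86, 8], "claw": 0}
    - {"rotation": [0, 0, 0], "delta_pos": [0, -86, 8], "claw": 0}

```text
clock: 9.8
tcp_pos: [0.5118, 0.1133, 0.1601]
eef_rot: [[0.977, 0.215, -0.001], [0.215, -0.977, 0.004], [-0.0, -0.004, -1.0]]
ft_force: [-0.9, -0.4, 0.7]
width: 0.003
gripper_force: 0.0
```

Emit:
servo_tool:
  moves:
    - {"rotation": [0, 0, 0], "delta_pos": [0, 0, -15], "claw": 0}
    - {"rotation": [0, 0, 0], "delta_pos": [0, 0, -40], "claw": 0}
    - {"rotation": [0, 0, 0], "delta_pos": [0, 0, -70], "claw": 0}
    - {"rotation": [0, 0, 0], "delta_pos": [-20, 0, -100], "claw": 20}
    - {"rotation": [0, 0, 0.12], "delta_pos": [-50, 0, -120], "claw": 45}
    - {"rotation": [0, 0, 0.24], "delta_pos": [-80, 0, -130], "claw": 45}
    - {"rotation": [0, 0, 0.36], "delta_pos": [-110, 0, -130], "claw": 45}
    - {"rotation": [0, 0, 0.48], "delta_pos": [-140, 0, -130], "claw": 45}
    - {"rotation": [0, 0, 0.6], "delta_pos": [-160, 0, -130], "claw": 45}
    - {"rotation": [0, 0, 0.72], "delta_pos": [-170, 0, -130], "claw": 45}
    - {"rotation": [0, 0, 0.84], "delta_pos": [-170, 0, -130], "claw": 45}
    - {"rotation": [0, 0, 0.96], "delta_pos": [-170, 0, -130], "claw": 45}

```text
clock: 10.8
tcp_pos: [0.3172, -0.058, 0.2908]
eef_rot: [[0.95, -0.312, 0.028], [-0.312, -0.939, 0.147], [-0.019, -0.148, -0.989]]
ft_force: [0.4, -0.3, 0.3]
width: 0.528
gripper_force: 0.0
```

```bash
python3 -c "
from h import *
goto([.068,.150,.29]); print(telemetry.get_state()['joint_positions'])
T=capture('top');S=capture('side')
s=cv2.resize(S['pixels'][125:325,220:390],None,fx=2.2,fy=2.2,interpolation=2)
t=cv2.resize(T['pixels'][160:280,205:375],None,fx=2.5,fy=2.5,interpolation=2)
im=np.zeros((440,799,3),np.uint8); im[:300,:425]=t; im[:,425:]=s
cv2.imwrite('pics/crop7.png',im[...,::-1])"
```

```text
clock 10.8 local tcp [-248.    42.7  290.8] shift [ 218.  -250.3   34. ] toolx yaw -0.3178 F [ 0.4 -0.3  0.3] w 0.53 gf 0.0
[-0.31858622 -0.11769486 -0.27791006  1.43008643  0.14875173  3.14084286]
```

View pics/crop7.png

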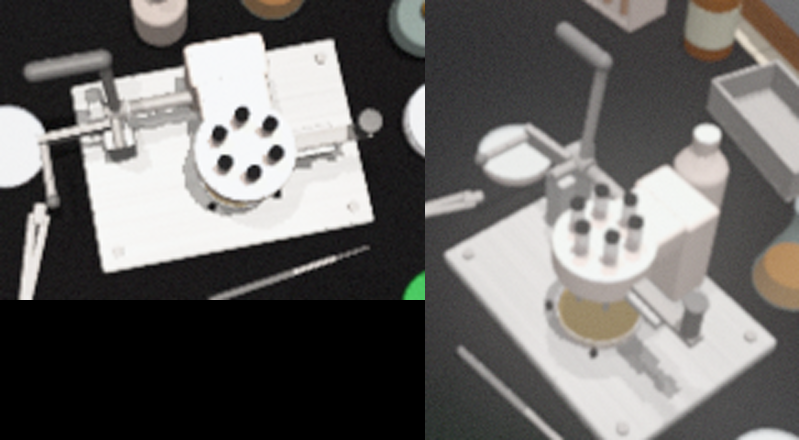

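The catch lies flipped over, its bar and ball now at (50,170)-(55,200) in the top crop, and the lever is at rest. I turned the wrong way and ran up to joint 6's range, so I'll turn back the other way.

Emit:
servo_tool:
  moves:
    - {"rotation": [0, 0, -0.12], "delta_pos": [0, 0, 0], "claw": 45}
    - {"rotation": [0, 0, -0.24], "delta_pos": [0, 0, 0], "claw": 45}
    - {"rotation": [0, 0, -0.36], "delta_pos": [0, 0, 0], "claw": 45}
    - {"rotation": [0, 0, -0.48], "delta_pos": [0, 0, 0], "claw": 45}
    - {"rotation": [0, 0, -0.6], "delta_pos": [0, 0, 0], "claw": 45}
    - {"rotation": [0, 0, -0.72], "delta_pos": [0, 0, 0], "claw": 45}
    - {"rotation": [0, 0, -0.84], "delta_pos": [0, 0, 0], "claw": 45}
    - {"rotation": [0, 0, -0.96], "delta_pos": [0, 0, 0], "claw": 45}
    - {"rotation": [0, 0, -1.08], "delta_pos": [0, 0, 0], "claw": 45}
    - {"rotation": [0, 0, -1.2], "delta_pos": [0, 0, 0], "claw": 45}
    - {"rotation": [0, 0, -1.32], "delta_pos": [0, 0, 0], "claw": 45}
    - {"rotation": [0, 0, -1.44], "delta_pos": [0, 0, 0], "claw": 45}

```text
clock: 11.9
tcp_pos: [0.3188, -0.0571, 0.2905]
eef_rot: [[0.423, 0.906, 0.027], [0.895, -0.422, 0.146], [0.144, -0.038, -0.989]]
ft_force: [-0.0, -0.7, -0.3]
width: 0.528
gripper_force: 0.0
```

```bash
cat >> h.py <<'E'
from scipy.spatial.transform import Rotation as Ro
def turn(yaw,tilt=0): # rotvec (tool axes) to tool x at world yaw, z down; tilt about world dispenser y
    s=telemetry.get_state(); R=np.array(s['eef_rot']); c,q=np.cos(yaw),np.sin(yaw)
    Rt=np.array([[c,q,0],[q,-c,0],[0,0,-1]]); print('rotvec',Ro.from_matrix(R.T@Rt).as_rotvec().round(3),'q',np.round(s['joint_positions'],2))
E
python3 -c "
from h import *
goto([-.10,.150,.29]);turn(YAW+np.pi/2)
T=capture('top');S=capture('side')
tp=lambda x,y:(205+x/2.5-.3,160+y/2.5-.3); sp=lambda x,y:(220+(x-425)/2.2-.3,125+y/2.2-.3)
for a,b in[((29,71),(562,30)),((104,60),(604,63))]: X,e=tri(T,tp(*a),S,sp(*b)); print(L(X),e)"
```

```text
clock 11.9 local tcp [-246.2   43.3  290.5] shift [171.8  51.8  23.6] toolx yaw 1.1289 F [-0.  -0.7 -0.3] w 0.53 gf 0.0
rotvec [ 0.01  -0.152 -0.651] q [-0.31 -0.11 -0.28  1.43  0.15  1.69]
[0.07060724 0.18448266 0.22943013] 0.0019486080050929188
[0.06848969 0.11690185 0.23194728] 0.00018901517308723474
```

Emit:
servo_tool:
  moves:
    - {"rotation": [0.002, -0.025, -0.108], "delta_pos": [25, 8, 4], "claw": 45}
    - {"rotation": [0.003, -0.05, -0.217], "delta_pos": [50, 16, 8], "claw": 45}
    - {"rotation": [0.005, -0.076, -0.325], "delta_pos": [80, 24, 12], "claw": 45}
    - {"rotation": [0.007, -0.1, -0.434], "delta_pos": [110, 32, 16], "claw": 45}
    - {"rotation": [0.008, -0.127, -0.542], "delta_pos": [140, 42, 20], "claw": 45}
    - {"rotation": [0.01, -0.152, -0.651], "delta_pos": [172, 52, 24], "claw": 45}
    - {"rotation": [0.01, -0.152, -0.651], "delta_pos": [172, 52, 24], "claw": 45}
    - {"rotation": [0.01, -0.152, -0.651], "delta_pos": [172, 52, 24], "claw": 45}

```text
clock: 12.67
tcp_pos: [0.4405, 0.0791, 0.2886]
eef_rot: [[-0.204, 0.979, -0.002], [0.979, 0.204, -0.0], [0.0, -0.002, -1.0]]
ft_force: [0.6, -1.4, -0.3]
width: 0.525
gripper_force: 0.0
```

```bash
python3 -c "
from h import *
goto([.068,.151,.29]);turn(YAW+np.pi/2)"
```

```text
clock 12.67 local tcp [-98.4 150.6 288.6] shift [  1.7 166.4  -1.7] toolx yaw 1.7766 F [ 0.6 -1.4 -0.3] w 0.53 gf 0.0
rotvec [-0.002 -0.    -0.008] q [ 0.18  0.09 -0.07  1.41  0.    1.54]
```

Emit:
servo_tool:
  moves:
    - {"rotation": [0, 0, -0.008], "delta_pos": [0, 25, 0], "claw": 48}
    - {"rotation": [0, 0, -0.008], "delta_pos": [0, 55, 0], "claw": 48}
    - {"rotation": [0, 0, -0.008], "delta_pos": [0, 85, 0], "claw": 48}
    - {"rotation": [0, 0, -0.008], "delta_pos": [1, 115, 0], "claw": 48}
    - {"rotation": [0, 0, -0.008], "delta_pos": [1, 145, 0], "claw": 48}
    - {"rotation": [0, 0, -0.008], "delta_pos": [1, 167, 0], "claw": 48}
    - {"rotation": [0, 0, -0.008], "delta_pos": [1, 167, 15], "claw": 48}
    - {"rotation": [0, 0, -0.008], "delta_pos": [1, 167, 28], "claw": 48}
    - {"rotation": [0, 0, -0.008], "delta_pos": [1, 167, 28], "claw": 48}
    - {"rotation": [0, 0, -0.008], "delta_pos": [1, 167, 28], "claw": 48}

```text
clock: 13.5
tcp_pos: [0.6023, 0.1116, 0.2611]
eef_rot: [[-0.209, 0.978, -0.003], [0.978, 0.209, -0.0], [0.0, -0.003, -1.0]]
ft_force: [0.2, -0.9, -0.2]
width: 0.566
gripper_force: 0.0
```

```bash
python3 -c "
from h import *
goto([.069,.151,.217]);turn(YAW+np.pi/2)
T=capture('top');S=capture('side')
s=cv2.resize(S['pixels'][105:205,235:335],None,fx=4.4,fy=4.4,interpolation=2)
for p in ([.069,.117,.229],[.069,.184,.229],[.069,.151,.229]): print((np.array(proj(S,W(p)))-[235,105])*4.4)
cv2.imwrite('pics/crop8.png',s[...,::-1])"
```

```text
clock 13.5 local tcp [ 66.5 148.1 261.1] shift [ 2.9  2.6 44.1] toolx yaw 1.7817 F [ 0.2 -0.9 -0.2] w 0.57 gf 0.0
rotvec [-0.003 -0.    -0.003] q [0.18 0.39 0.26 1.45 0.   1.54]
[290.8510316  216.96345126]
[206.61396233 148.59127828]
[247.25277491 181.57632807]
```

View pics/crop8.png

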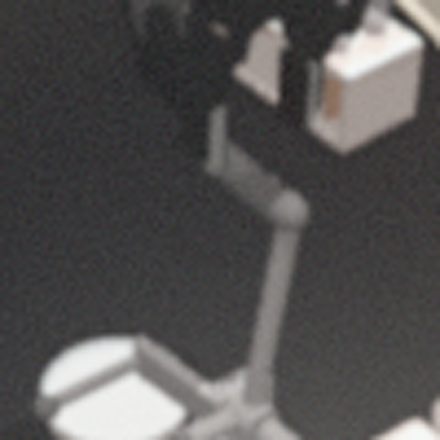

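The front finger (218,140) and the rear finger (315,90) straddle the handgrip, which runs from (215,160) to (290,210). The catch lies clear below. I'll descend and close loosely.

Emit:
servo_tool:
  moves:
    - {"rotation": [0, 0, 0], "delta_pos": [2, 2, 12], "claw": 48}
    - {"rotation": [0, 0, 0], "delta_pos": [3, 2, 24], "claw": 48}
    - {"rotation": [0, 0, 0], "delta_pos": [3, 2, 36], "claw": 48}
    - {"rotation": [0, 0, 0], "delta_pos": [3, 2, 45], "claw": 48}
    - {"rotation": [0, 0, 0], "delta_pos": [3, 2, 45], "claw": 36}
    - {"rotation": [0, 0, 0], "delta_pos": [3, 2, 45], "claw": 26}
    - {"rotation": [0, 0, 0], "delta_pos": [3, 2, 45], "claw": 24}
    - {"rotation": [0, 0, 0], "delta_pos": [3, 2, 45], "claw": 24}
    - {"rotation": [0, 0, 0], "delta_pos": [3, 2, 45], "claw": 24}

```text
clock: 14.35
tcp_pos: [0.6046, 0.1159, 0.217]
eef_rot: [[-0.213, 0.977, 0.0], [0.977, 0.213, 0.0], [0.0, 0.0, -1.0]]
ft_force: [-0.1, 0.5, -0.8]
width: 0.282
gripper_force: 0.0
```

```bash
python3 -c "
from h import *
goto([.069,.151,.217])
p=np.array([.05,.1]);a0=np.arctan2(.019,.129)
for q in np.arange(0,.86,.08):
    a=.15-q; print(round(q,2),np.round(130*np.array([np.sin(a)-np.sin(.15),np.cos(a)-np.cos(.15)]),0))"
```

```text
clock 14.35 local tcp [ 69.8 151.8 217. ] shift [-0.8 -0.8  0. ] toolx yaw 1.785 F [-0.1  0.5 -0.8] w 0.28 gf 0.0
0.0 [0. 0.]
0.08 [-10.   1.]
0.16 [-21.   1.]
0.24 [-31.   1.]
0.32 [-41.  -0.]
0.4 [-52.  -3.]
0.48 [-62.  -6.]
0.56 [-71.  -9.]
0.64 [-81. -14.]
0.72 [-90. -19.]
0.8 [-98. -25.]
```

Emit:
servo_tool:
  moves:
    - {"rotation": [0, 0, 0], "delta_pos": [0, -7, -1], "claw": 24}
    - {"rotation": [0, 0, 0], "delta_pos": [0, -14, -1], "claw": 24}
    - {"rotation": [0, 0, 0], "delta_pos": [0, -21, -1], "claw": 24}
    - {"rotation": [0, 0, 0], "delta_pos": [0, -28, -1], "claw": 24}
    - {"rotation": [0, 0, 0], "delta_pos": [0, -35, 0], "claw": 24}
    - {"rotation": [0, 0, 0], "delta_pos": [0, -42, 1], "claw": 24}
    - {"rotation": [0, 0, 0], "delta_pos": [0, -49, 2], "claw": 24}
    - {"rotation": [0, 0, 0], "delta_pos": [0, -56, 4], "claw": 24}
    - {"rotation": [0, 0, 0], "delta_pos": [0, -63, 6], "claw": 24}
    - {"rotation": [0, 0, 0], "delta_pos": [0, -70, 8], "claw": 24}
    - {"rotation": [0, 0, 0], "delta_pos": [0, -77, 12], "claw": 24}
    - {"rotation": [0, 0, 0], "delta_pos": [0, -84, 15], "claw": 24}

```text
clock: 15.35
tcp_pos: [0.5216, 0.0979, 0.2009]
eef_rot: [[-0.213, 0.977, -0.001], [0.977, 0.213, 0.0], [0.0, -0.001, -1.0]]
ft_force: [5.5, 1.2, 2.8]
width: 0.281
gripper_force: 2.8
```

Emit:
servo_tool:
  moves:
    - {"rotation": [0, 0, 0], "delta_pos": [0, -5, 2], "claw": 24}
    - {"rotation": [0, 0, 0], "delta_pos": [0, -9, 5], "claw": 24}
    - {"rotation": [0, 0, 0], "delta_pos": [0, -13, 7], "claw": 24}
    - {"rotation": [0, 0, 0], "delta_pos": [0, -16, 9], "claw": 24}
    - {"rotation": [0, 0, 0], "delta_pos": [0, -19, 10], "claw": 24}
    - {"rotation": [0, 0, 0], "delta_pos": [0, -19, 10], "claw": 24}
    - {"rotation": [0, 0, 0], "delta_pos": [0, -19, 10], "claw": 24}

```text
clock: 15.93
tcp_pos: [0.5056, 0.0944, 0.1914]
eef_rot: [[-0.213, 0.977, 0.003], [0.977, 0.213, 0.001], [0.0, 0.003, -1.0]]
ft_force: [13.6, 2.8, -2.2]
width: 0.282
gripper_force: 7.1
```

```bash
python3 -c "
from h import *
goto([-.029,.151,.192])"
```

```text
clock 15.93 local tcp [-31.6 151.7 191.4] shift [-0.7  2.6 -0.6] toolx yaw 1.7851 F [13.6  2.8 -2.2] w 0.28 gf 7.1
```

13.6 N, above the 7 N spring, so the lever is at its stop. Closing the grip and adding 2 mm of pull.

Emit:
servo_tool:
  moves:
    - {"rotation": [0, 0, 0], "delta_pos": [0, -1, 0], "claw": 14}
    - {"rotation": [0, 0, 0], "delta_pos": [0, -1, 0], "claw": 10}
    - {"rotation": [0, 0, 0], "delta_pos": [0, -1, 0], "claw": 10}
    - {"rotation": [0, 0, 0], "delta_pos": [0, -1, 0], "claw": 10}
    - {"rotation": [0, 0, 0], "delta_pos": [0, -1, 0], "claw": 10}
    - {"rotation": [0, 0, 0], "delta_pos": [0, -1, 0], "claw": 10}
    - {"rotation": [0, 0, 0], "delta_pos": [0, -1, 0], "claw": 10}
    - {"rotation": [0, 0, 0], "delta_pos": [0, -1, 0], "claw": 10}
    - {"rotation": [0, 0, 0], "delta_pos": [0, -1, 0], "claw": 10}
    - {"rotation": [0, 0, 0], "delta_pos": [0, -1, 0], "claw": 10}

```text
clock: 16.77
tcp_pos: [0.5082, 0.0949, 0.1918]
eef_rot: [[-0.213, 0.977, 0.009], [0.977, 0.213, 0.002], [0.0, 0.009, -1.0]]
ft_force: [27.9, 5.6, -8.6]
width: 0.191
gripper_force: 58.7
```

```bash
python3 -c "
from h import *
goto([-.029,.151,.192])
T=capture('top');S=capture('side')
s=cv2.resize(S['pixels'][120:320,225:385],None,fx=2.7,fy=2.7,interpolation=2)
cv2.imwrite('pics/crop9.png',s[...,::-1])"
```

```text
clock 16.77 local tcp [-28.9 151.7 191.8] shift [-0.7 -0.  -0.2] toolx yaw 1.7852 F [27.9  5.6 -8.6] w 0.19 gf 58.7
```

View pics/crop9.png

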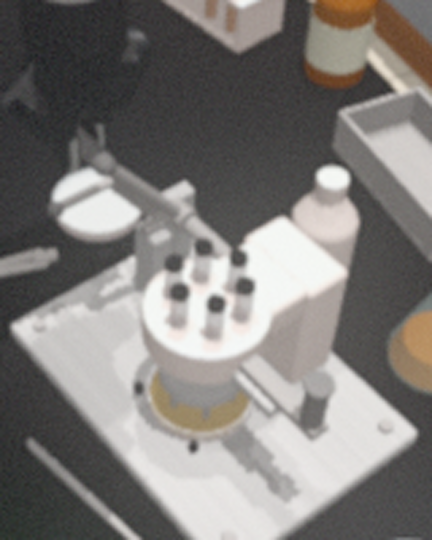

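The lever is pulled right over and held by the gripper at (95,150), with the stamp head down in the plate at (200,400). The catch is flipped (80,200), the slide is home (318,400), and the plate is in its nest.

```bash
python3 -c "
from h import *
print(job.sign_off())"
```

```text
the job is handed in; nothing more can be done
None
```

The job is handed in at about 17 s of the 64 s: slide charged to its stop and home again, catch flipped over, lever held at its stop by the gripper, and the plate in its nest; the sign-off returned no verdict.

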